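Free the seized gate of a knife-gate valve

TASK

The gate of the white knife-gate valve is seized in its slot, and a straight pull only lifts the whole valve off the bench. With the valve left standing on the bench where it is, rock the gate from side to side along the slot until it works loose, draw it right out, and stand it blade down in the grey tub to soak.

Things in the scene. Friction and masses are not known exactly. Their poses are not given: they have to be found in the camera images.
- valve: White plastic knife-gate valve, 2.4 kg, loose on a steel foot 110 (x) x 160 (y) x 10 mm. Origin: centre of the foot's underside, z up. x is the pipe axis: round sockets, 66 mm across, reach x = +-55 mm and z = 78 mm. y runs along the slot. Housing 51 (x) x 112 (y) mm, top at z = 90 mm. A straight pull slips the gate only at 30 to 50 N and would lift the valve first (24 N).
- valve_slot (a point): Centre of the slot's mouth in the valve's top, 90 mm above the valve's underside; axes as the valve's. Slot 80 mm long (y = +-40 mm). In its top 10 mm two sprung rubber gland strips pinch the gate from +x and -x with 20 N each. While the gate is being rocked, the same friction lets it climb with a small pull (about 1 mm a swing of 0.3 rad).
- gate: Gate, 137 mm long, 0.14 kg, at first upright in the slot, axes along the valve's, lower end 30 mm above the valve's underside. Origin: middle of the blade's lower end; z up to the grip. Grey blade 36 (y) x 6 (x) mm, lower end rounded, to z = 50 mm; band 36 x 10 mm to z = 66 mm, its lower 10 mm pinched; neck 18 x 10 mm; black grip. It leaves the slot 60 mm above its start.
- gate_grip (a point): Middle of the black grip block, 36 (y) x 18 (x) x 42 (z) mm, 116 mm up the gate from its lower end; axes as the gate's. At first it is 61 mm above the middle of the pinched band, about which the gate can lean some 0.3 rad either way along y (0.7 Nm to turn it). When the gate has climbed 10 to 14 mm the glands let go and it lifts freely.
- tub: Plain grey open-topped tub, loose, 0.6 kg, 100 (x) x 120 (y) x 80 mm outside, walls and floor 4 mm, with a narrow rim. Origin: centre of its underside, z up. The gate does not stand by itself: put down and let go in the tub, it leans against a wall, which is fine.
- coupling: Bystander: white pipe coupling standing on end, 58 mm across and 58 mm high. Origin: centre of its underside.
- refractometer: Bystander: black hand refractometer lying on the bench, 31 x 149 x 31 mm. Origin: centre of its underside, length along its y.
- wrench: Bystander: steel spanner lying flat on the bench, 34 x 183 x 9 mm. Origin: centre of its underside, length along its y.
There are look-alikes about, which are no part of the job. What is shaped like the gate but turquoise is not meant.

How it is judged (in metres and radians):
On the way, in this order (a step that is already met when the one before it is completed fails the run):
1. the gate leans over along the slot while it is still down in the glands (angle between gate's own z axis and vertical above 0.05 rad and z of gate in the frame of valve below 0.042 m and angle between valve's own z axis and vertical below 0.03 rad), for 0.05 s.
2. the gate is drawn right out of the standing valve (z of gate in the frame of valve above 0.092 m and height (world z) of valve below 0.006 m), for 0.1 s.
At the end, for the whole second after the job is handed in: The gate stands or leans at rest in the tub, lower end inside and under 30 mm above the tub's underside, grip uppermost (over 40 mm up). The tub stands flat on the bench (within 0.08 rad) and so does the valve (within 0.05 rad), within 50 mm of where it was (z of gate in the frame of tub below 0.03 m and x of gate in the frame of tub between -0.05 and 0.05 m and y of gate in the frame of tub between -0.06 and 0.06 m and z of gate_grip in the frame of tub above 0.04 m and linear speed of gate below 0.02 m/s and angle between tub's own z axis and vertical below 0.08 rad and height (world z) of tub below 0.01 m and angle between valve's own z axis and vertical below 0.05 rad and height (world z) of valve below 0.006 m); the robot touches nothing.
It fails at once if the valve is lifted off the bench (its foot's centre over 10 mm up) (height (world z) of valve above 0.01 m).
It fails at once if the valve is tipped by more than 0.1 rad (angle between valve's own z axis and vertical above 0.1 rad).
It fails at once if the valve is shifted by more than 50 mm (distance of valve from where it was at the start of the episode above 0.05 m).
It fails at once if a bystander is knocked more than 40 mm away (distance of any of coupling, refractometer, wrench from where it was at the start of the episode above 0.04 m).
It also fails if it takes over 61 s, if anything falls off the work surface, if the arm or the gripper's body presses on something with over 40 N, if the wrist force passes 120 N, or if a joint passes its speed limit or range.

ROBOT

A 7-joint arm with a two-finger parallel gripper is mounted at the origin on a cart in front of the work surface, level with it; the furniture and walls round the work are solid. World frame = base frame: x ahead of the robot, y to its left, z up, the work surface at z = 0. Lengths are in mm, angles in degrees, forces in N, time in s.
With the tool pointing down it reaches from about 425 to 975 mm from the base axis. Payload 16.7 kg.
Tool frame: the origin (TCP) lies on the centre line of the jaws, within the pads' length; the fingertips stand ctrl.tip_reach ahead of it and the grasp point (between the pads) lies 2 mm behind it (ctrl.tip_reach is the distance from the TCP to the fingertips, in mm); z points along the fingers, y is the line along which they close (so a half turn about z gives the same grasp; the last joint's range is limited). The gripper opens to 85 mm and grips with 20 to 120 N. Pads are 22 mm wide; open, the fingers measure 114 mm over their backs; the gripper's body (76 mm by 85 mm) begins 54 mm behind the grasp point. The pads swing forward as they close: fully open they stand 13 mm farther back than shut.
Start: joints at [-82.592, 24.414, 4.234, 92.017, -1.954, 63.644, -3.845], TCP at [185.768, 648.897, 248.302] pointing down, gripper open.
Joint ranges: [-163.25, 163.25], [-28.42, 122.38], [-70.27, 78.77], [12.13, 141.07], [-58.53, 238.53], [9.26, 117.41], [-156.51, 156.51]. Speed limits (degrees/s): [108.29, 108.29, 136.94, 136.94, 172.46, 172.46, 172.46].

INTERFACE

Orientations are given as [roll, pitch, yaw] about the fixed x, y, z axes, in that order (R = Rz(yaw) Ry(pitch) Rx(roll)).
In Python, from plant import ctrl gives the robot as it stands.
- The arm moves only by the tool servo_tool, never from a script. Its argument "motion" is one flat list of numbers, 7 for each row, row after row: the turn, a rotation vector about the world's x, y, z in shares of pi rad (1.0 is pi rad), then the shift along the world's x, y, z in fractions of the full range, 1 being 100 cm, then the finger opening in m, from 0 to 0.0854. A call has 1 to 20 rows; each row is the pose to reach, as a shift and turn from the pose commanded when the call began; what a row does not reach only later rows make up. A row lasts 1/10 s, in which the tool goes at most 50 mm and 8.59 degrees, less where a joint would pass 70% of its speed; a pose out of reach is approached as far as the arm can. Shift and turn numbers lie between -1 and 1, and a call with a number outside is refused. A call with a gripper value outside its range is refused whole. The fingers move at their own pace and stop on an object; "newtons" is the grip in N (left out, the last holds). Time passes only in rows, so rows that repeat a pose let the fingers close. It gives the time, the measured TCP pose, the force, the opening and the grip force at its end, in the units of the state.
- ctrl.get_obs(): the state, without advancing time (a new reading comes with each control period).
- ctrl.snapshot(name): name is "scene" or "top" or "wrist"; returns a dict with "pixels" (480x640x3 uint8, red, green, blue), "fx", "fy", "cx", "cy" (pixels), "position" and "orientation" of the camera in the world; the wrist camera has in their place "T_tool_cam" (4x4, takes a point from camera to tool coordinates, whose origin is the TCP and whose axes are the flange's). Camera axes: x right, y up, looking along -z (the intrinsics and any distortion apply to the point x, -y, -z); pixel columns grow to the right and rows downward; lengths in mm; the calibration is good to about 2 mm. A picture is of the moment at which its call begins: read the wrist's pose just before it. There is no depth.
- ctrl.close_job(): hands the job in; it is judged then, once.
The state is a dict: "time_s": time; "joint_positions": joint angles; "joint_vel": joint speeds; "joint_torque": joint torques, N m; "tool_pos": TCP position; "tool_rot": TCP orientation; "force": force on the tool from outside, world axes, zero at the start; "moment": the same for the moment, N m; "gripper_width": opening from 0.0 (shut) to 1.0 (fully open); "grip_force": force on a finger pad.
Only numpy, scipy, OpenCV 4.12 (cv2) and the standard library are available. Lean on these libraries where they do the work, as an engineer would, in place of code of your own. Each camera call takes 0.05 s, during which the arm holds its last target. There are 200 camera calls.

## Working session

There is one attempt and no reset: what is moved stays moved. The work goes in short steps, Python scripts to look and compute and a tool call to move; the robot and the scene stay as the last step left them, time stands still between calls to the robot, and variables do not carry over. Pictures are saved under pics/ and viewed, at most 10 in all, crops included, and the job is handed in when it is done.

Besides the shell and the picture viewer there is one more tool, called after ">>>" as name(argument=value, ...), one argument or row to a line, values as JSON. servo_tool: Moves the arm, as the interface text tells. Its arguments: {"type":"object","properties":{"motion":{"type":"array","items":{"type":"number"}},"newtons":{"type":"number"}},"required":["motion"]}

```bash
ls; mkdir -p pics; cat > h.py <<'E'
import numpy as np, cv2
from plant import ctrl
from scipy.spatial.transform import Rotation as R
def snap(n,f):
    s=ctrl.snapshot(n); cv2.imwrite('pics/'+f,s['pixels'][:,:,::-1]); return s
E
python3 - <<'E'
from h import *
import pickle
d={}
for n in('scene','top'):
    s=snap(n,n+'0.png'); d[n]=s
    print({k:v for k,v in s.items() if k!='pixels'})
pickle.dump(d,open('s0.pkl','wb'))
o=ctrl.get_obs();print(o,ctrl.tip_reach)
E
```

```text
pics
{'fx': 576.1952680604408, 'fy': 576.1952680604408, 'cx': 322.14956337815363, 'cy': 238.75421287773437, 'position': array([ 144.39509081, -854.40952875,  907.70388817]), 'orientation': array([ 50.22048895,   1.12653152, -27.01232072])}
{'fx': 515.768150926034, 'fy': 515.768150926034, 'cx': 317.72989083805084, 'cy': 246.54635051677434, 'position': array([ 348.53608421,  -33.75264554, 1391.70566042]), 'orientation': array([ 10.66438552,   0.52117306, -88.57819532])}
{'time_s': 0.1, 'joint_positions': array([-82.59271082,  24.44661422,   4.23248258,  92.04806333,
        -1.95497198,  63.64312332,  -3.84529245]), 'joint_vel': array([-0.05123021, -0.09073574,  0.06112619, -0.03251328, -0.00644605,
       -0.01069718, -0.16483719]), 'joint_torque': array([ 7.44955876e-03, -9.51560855e+01,  3.77155289e+00, -4.64398992e+01,
        1.97707757e-02,  6.57190234e-03,  7.00090072e-05]), 'tool_pos': array([185.6834569 , 648.60143319, 247.67870382]), 'tool_rot': array([-1.79934505e+02,  3.99064018e-03,  1.64022985e+02]), 'force': array([-0.79088098,  0.32607275,  0.29844985]), 'moment': array([-0.03200044, -0.02934234, -0.05250298]), 'grip_force': 0.0, 'gripper_width': 1.0007839835191774} 17.0
```

View pics/scene0.png

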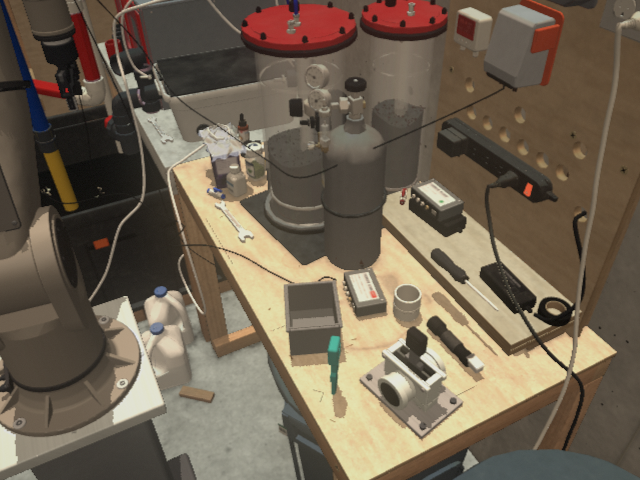

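View pics/top0.png

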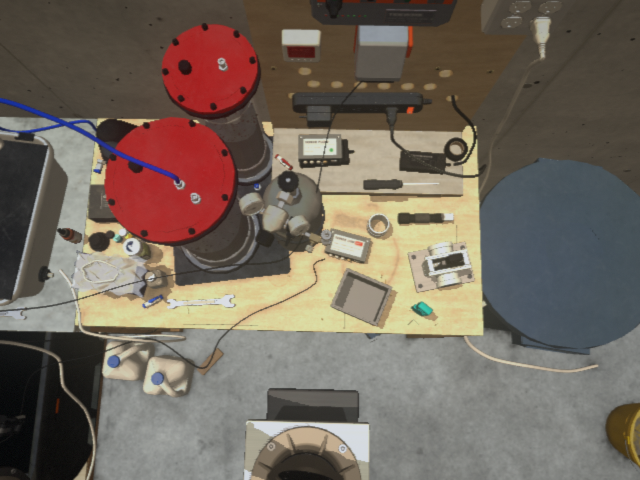

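Scene: the valve with its black-gripped gate is at about (412,375) in the scene view and (443,265) in top. The tub is at (315,315) / (362,297). Two things could be the gate: the black-gripped one at scene (415,345), and the turquoise one at scene (335,365), top (423,309). The black one in the white valve fits the description. I'll confirm it with one enlarged crop.

```bash
python3 - <<'E'
import cv2,numpy as np
a=cv2.imread('pics/top0.png')[205:330,330:485]; b=cv2.imread('pics/scene0.png')[275:435,280:490]
a=cv2.resize(a,None,fx=2.6,fy=2.6,interpolation=2); 
cv2.imwrite('pics/c_top.png',cv2.resize(cv2.imread('pics/top0.png')[205:330,330:485],None,fx=4.6,fy=4.6,interpolation=2))
cv2.imwrite('pics/c_sc.png',cv2.resize(b,None,fx=3.6,fy=3.6,interpolation=2))
E
```

```text
(no output)
```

View pics/c_top.png

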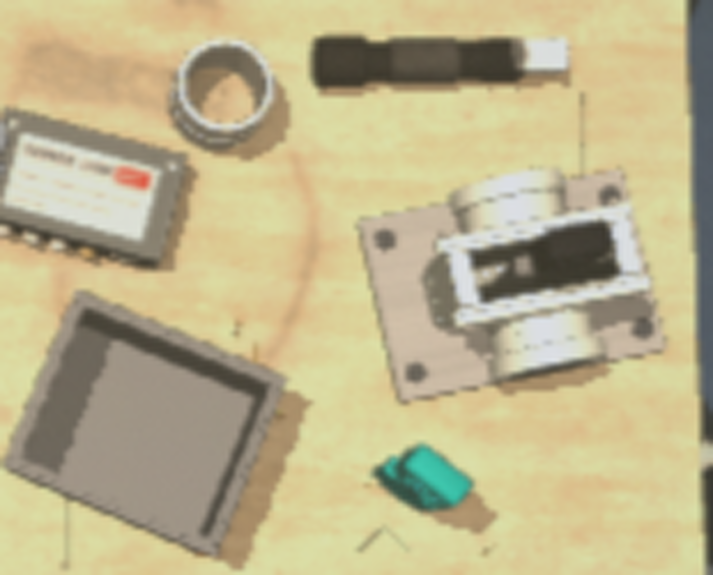

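View pics/c_sc.png

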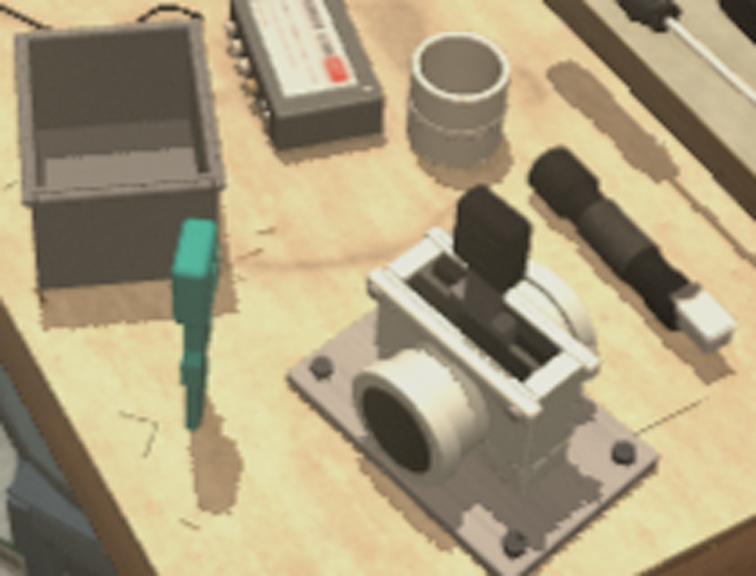

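The crops confirm it: the black-gripped gate stands in the white valve, with its grip at crop (490,235). The turquoise piece stands free at (195,320) and is not the one meant. Now I'll compute the positions.

```bash
cat >> h.py <<'E'
def ray(s,uv,T=None):
    uv=np.atleast_2d(uv).astype(float)
    d=np.c_[(uv[:,0]-s['cx'])/s['fx'],-(uv[:,1]-s['cy'])/s['fy'],-np.ones(len(uv))]
    if T is None: Rm,p=R.from_euler('xyz',s['orientation'],degrees=True).as_matrix(),s['position']
    else: Rm,p=T[:3,:3],T[:3,3]
    return p,d@Rm.T
def plane(s,uv,z,T=None):
    p,d=ray(s,uv,T); return p+d*((z-p[2])/d[:,2])[:,None]
def tri(s1,a,s2,b):
    p,d=ray(s1,a);q,e=ray(s2,b);d=d[0];e=e[0]
    t=np.linalg.lstsq(np.c_[d,-e],q-p,rcond=None)[0]
    return (p+d*t[0]+q+e*t[1])/2, np.linalg.norm(p+d*t[0]-q-e*t[1])
def toolT():
    o=ctrl.get_obs();T=np.eye(4);T[:3,:3]=R.from_euler('xyz',o['tool_rot'],degrees=True).as_matrix();T[:3,3]=o['tool_pos'];return T
E
python3 - <<'E'
from h import *
import pickle
np.set_printoptions(precision=1,suppress=True)
d=pickle.load(open('s0.pkl','rb'));t,s=d['top'],d['scene']
ct=lambda a:np.array(a)/4.6+[329.6,204.6]
cs=lambda a:np.array(a)/3.6+[279.6,274.6]
def show(n,P):
    e=np.diff(np.r_[P,P[:1]],axis=0)[:,:2]
    print(n,P[:,:2].tolist(),P.mean(0),np.linalg.norm(e,axis=1),np.degrees(np.arctan2(e[:,1],e[:,0])))
show('foot top',plane(t,ct([(358,218),(622,168),(665,350),(400,403)]),10))
show('foot sc',plane(s,cs([(288,376),(525,576),(660,460)]),10))
show('hous top',plane(t,ct([(438,238),(628,203),(660,283),(460,325)]),90))
show('tub top',plane(t,ct([(85,290),(285,380),(215,557),(5,465)]),80))
show('tub sc',plane(s,cs([(17,32),(203,22),(224,187),(24,200)]),80))
show('turq',plane(s,cs([(195,430),]),0)); print(plane(t,ct((435,470)),137))
show('coup',plane(t,ct([(222,92)]),58))
show('griptop',plane(t,ct([(540,240),(608,222),(614,262),(548,275)]),167))
print(tri(s,cs((482,186)),t,ct((542,238))), tri(s,cs((530,222)),t,ct((608,222))))
print(plane(s,cs([(457,195),(482,186),(530,222),(512,238)]),167))
E
```

```text
foot top [[598.9242708316903, -258.697000834647], [632.6319998285549, -414.9834891185179], [524.7911150292764, -436.99927525456764], [490.11587448637334, -282.29287376689894]] [ 561.6 -348.2   10. ] [159.9 110.1 158.5 111.3] [ -77.8 -168.5  102.6   12.2]
foot sc [[493.1478895106046, -286.6106283328405], [535.6314328072137, -439.9289073917727], [632.5535767696958, -417.8804649064196]] [ 553.8 -381.5   10. ] [159.1  99.4 191.5] [-74.5  12.8 136.7]
hous top [[574.1727828644159, -289.9306921015614], [596.3861793993382, -395.68706966954915], [551.7852094973322, -412.0551738335472], [525.7820165928485, -301.37828058937384]] [ 562.  -349.8   90. ] [108.1  47.5 113.7  49.7] [ -78.1 -159.8  103.2   13.3]
tub top [[541.8909350125111, -94.94474594169567], [494.17506470645924, -206.29180719636238], [396.2867706745941, -167.95465439748125], [443.5640605985494, -52.28680178148052]] [ 469.  -130.4   80. ] [121.1 105.1 125.  107.2] [-113.2  158.6   67.8  -23.5]
tub sc [[447.6408419667612, -52.31566750229388], [545.1963537734675, -95.26457662678001], [496.17433104324994, -210.695874470209], [399.2610718224736, -169.34991432432423]] [ 472.1 -131.9   80. ] [106.6 125.4 105.4 126.6] [ -23.8 -113.   156.9   67.5]
turq [[437.8045139635783, -287.1386539266168]] [ 437.8 -287.1    0. ] [0.] [0.]
[[ 442.3 -277.4  137. ]]
coup [[662.1538544098819, -173.22311293239065]] [ 662.2 -173.2   58. ] [0.] [0.]
griptop [[561.0036412048993, -327.9064531838326], [571.3759132802402, -363.5672574356306], [550.2687161022994, -366.1194664040094], [542.6110573941673, -331.66508439660873]] [ 556.3 -347.3  167. ] [37.1 21.3 35.3 18.8] [ -73.8 -173.1  102.5   11.5]
(array([ 565.7, -331.3,  162.9]), np.float64(6.131595630652076)) (array([ 572.2, -363.8,  167.8]), np.float64(2.0010577145797064))
[[ 553.1 -333.9  167. ]
 [ 566.5 -334.7  167. ]
 [ 573.7 -363.4  167. ]
 [ 560.9 -367.5  167. ]]
```

```bash
python3 - <<'E'
from h import *
import pickle
np.set_printoptions(precision=1,suppress=True)
d=pickle.load(open('s0.pkl','rb'));t,s=d['top'],d['scene']
for a,b in(((170,180),(300,28)),((211,70),(402,12)),((288,182),(355,85))):
    print(tri(t,a,s,b))
print('lid edge low',plane(t,[(175,247),(140,240)],450),'box',plane(t,[(175,283),(288,273)],10),'junk',plane(t,[(150,290),(200,300)],50))
print('regulator',plane(t,[(265,240),(300,250)],330), plane(s,[(355,265),(325,245),(385,240)],0))
E
```

```text
(array([644.7, 256.3, 472.5]), np.float64(7.182085885464841))
(array([857.6, 190.3, 489. ]), np.float64(2.7855574660738016))
(array([657.8,  39.8, 429.3]), np.float64(3.881229552858326))
lid edge low [[518.6 245.  450. ]
 [530.4 311.5 450. ]] box [[499.4 367.7  10. ]
 [533.8  63.8  10. ]] junk [[475.2 420.1  50. ]
 [452.3 287.5  50. ]]
regulator [[559.6  92.  330. ]
 [540.   17.8 330. ]] [[647.7   3.6   0. ]
 [619.1 100.8   0. ]
 [757.   47.8   0. ]]
```

Units first: turns go in shares of pi rad. So -1.5 rad is -0.4775.

>>> servo_tool(
  motion=[0,0,-0.0318,0.018,-0.044,0.01,0.085,0,0,-0.0637,0.036,-0.088,0.02,0.085,0,0,-0.0955,0.054,-0.131,0.03,0.085,0,0,-0.1273,0.072,-0.175,0.03,0.085,0,0,-0.1592,0.09,-0.218,0.03,0.085,0,0,-0.191,0.108,-0.262,0.03,0.085,0,0,-0.2228,0.126,-0.306,0.03,0.085,0,0,-0.2546,0.144,-0.349,0.03,0.085,0,0,-0.2865,0.164,-0.387,0.03,0.085,0,0,-0.3183,0.184,-0.424,0.03,0.085,0,0,-0.3501,0.204,-0.462,0.03,0.085,0,0,-0.382,0.224,-0.499,0.03,0.085,0,0,-0.4138,0.232,-0.537,0.03,0.085,0,0,-0.4456,0.24,-0.574,0.03,0.085,0,0,-0.4775,0.247,-0.612,0.03,0.085,0,0,-0.5093,0.254,-0.649,0.03,0.085,0,0,-0.5411,0.257,-0.689,0.03,0.085,0,0,-0.573,0.26,-0.729,0.03,0.085,0,0,-0.6048,0.263,-0.769,0.03,0.085,0,0,-0.6366,0.265,-0.809,0.03,0.085],
)

```text
time_s: 2.1
tool_pos: [450.5, -161.7, 278.4]
tool_rot: [180.0, -0.0, 49.2]
force: [2.3, 1.2, 0.6]
gripper_width: 0.996
grip_force: 0.0
```

Scaled: -0.648 rad is -0.2063.

>>> servo_tool(
  motion=[0,0,-0.035,0.018,-0.032,0,0.085,0,0,-0.07,0.036,-0.063,0,0.085,0,0,-0.105,0.054,-0.095,0,0.085,0,0,-0.1401,0.072,-0.126,0,0.085,0,0,-0.1719,0.09,-0.158,0,0.085,0,0,-0.2063,0.109,-0.189,0,0.085,0,0,-0.2063,0.109,-0.189,0,0.085,0,0,-0.2063,0.109,-0.189,0,0.085],
)

```text
time_s: 2.9
tool_pos: [559.3, -349.8, 277.4]
tool_rot: [-180.0, 0.1, 12.3]
force: [-0.4, 1.0, -0.3]
gripper_width: 0.996
grip_force: 0.0
```

```bash
python3 - <<'E'
from h import *
import pickle
np.set_printoptions(precision=2,suppress=True)
T=toolT();s=snap('wrist','w1.png');pickle.dump((T,s),open('w1.pkl','wb'))
print(T[:3,3],ctrl.get_obs()['tool_rot'],ctrl.get_obs()['joint_positions'],s['T_tool_cam'],s['fx'])
E
```

```text
[ 559.27 -349.76  277.43] [-179.97    0.06   12.33] [-11.85  31.04  56.07  94.39 -27.17  69.41 -27.39] [[  -0.      0.95    0.32   83.38]
 [   1.      0.     -0.     -0.4 ]
 [  -0.      0.32   -0.95 -127.79]
 [   0.      0.      0.      1.  ]] 393.7657750103034
```

View pics/w1.png

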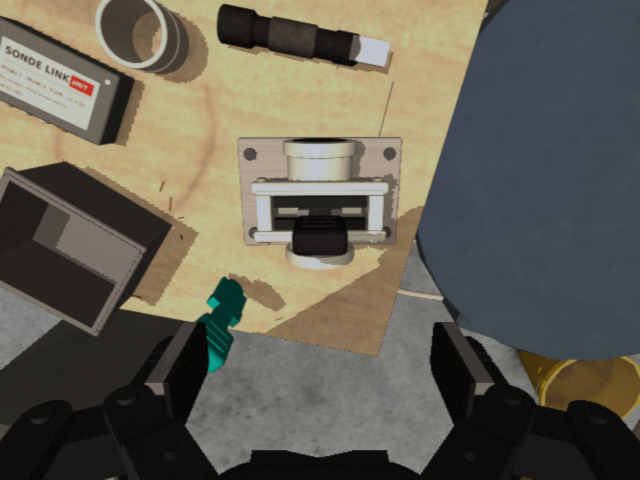

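The wrist view shows the valve square with the image: foot edge from (238,138) to (402,137), and grip block top from (293,218) to (347,254). Yaw is right.

```bash
python3 - <<'E'
from h import *
import pickle
np.set_printoptions(precision=1,suppress=True)
T,s=pickle.load(open('w1.pkl','rb'));C=T@s['T_tool_cam']
g=cv2.cvtColor(s['pixels'],cv2.COLOR_RGB2HSV)[205:265,270:370]
m=(g[...,2]<55).astype('uint8'); n,l,st,c=cv2.connectedComponentsWithStats(m); i=1+st[1:,4].argmax();print(st[i]+[270,205,0,0,0])
for r in range(215,262,4): x=np.where(m[r-205])[0]; print(r,x.min()+270 if len(x) else'',x.max()+270 if len(x) else'',end='; ')
print()
y=np.array([np.cos(np.radians(102.3)),np.sin(np.radians(102.3))]);x=np.array([y[1],-y[0]])
def loc(P):return np.c_[(P[:,:2]-T[:2,3])@x,(P[:,:2]-T[:2,3])@y]
print('foot',loc(plane(s,[(238,138),(402,137),(397,245),(244,245)],10,C)))
print('grip top',loc(plane(s,[(293,218),(347,218),(347,254),(294,254)],167,C)))
print('housing',loc(plane(s,[(251,183),(389,182),(391,241),(248,242)],90,C)))
E
```

```text
[ 273  205   94   51 3049]
215 308 338; 219 273 366; 223 274 365; 227 274 365; 231 293 346; 235 293 346; 239 293 346; 243 293 347; 247 293 347; 251 293 346; 255 304 335; 259  ; 
foot [[ 56.9  79. ]
 [ 57.7 -80.1]
 [-53.1 -82.4]
 [-53.   80.1]]
grip top [[ 19.1  16.6]
 [ 19.1 -17.1]
 [ -4.9 -17.7]
 [ -4.9  16.5]]
housing [[ 27.3  55. ]
 [ 28.1 -55.8]
 [-21.9 -60.3]
 [-22.7  60.4]]
```

>>> servo_tool(
  motion=[0,0,0,0.003,0,-0.02,0.085,0,0,0,0.003,0,-0.05,0.085,0,0,0,0.003,0,-0.08,0.085,0,0,0,0.003,0,-0.11,0.085,0,0,0,0.003,0,-0.125,0.085,0,0,0,0.003,0,-0.133,0.085,0,0,0,0.003,0,-0.133,0.085,0,0,0,0.003,0,-0.133,0.06,0,0,0,0.003,0,-0.133,0.05,0,0,0,0.003,0,-0.133,0.04,0,0,0,0.003,0,-0.133,0.03,0,0,0,0.003,0,-0.133,0.03,0,0,0,0.003,0,-0.133,0.03,0,0,0,0.003,0,-0.133,0.03],
  newtons=100,
)

```text
time_s: 4.35
tool_pos: [563.1, -349.3, 146.2]
tool_rot: [180.0, -0.1, 12.3]
force: [-0.8, 1.4, 7.1]
gripper_width: 0.41
grip_force: 99.0
```

Scaled: 0.195 rad is 0.0621.

>>> servo_tool(
  motion=[0.0156,0.0035,0,0.0007,-0.003,0.0005,0.03,0.0312,0.0067,0,0.0013,-0.006,0.0007,0.03,0.0468,0.0102,0,0.002,-0.009,0.0007,0.03,0.0621,0.0137,0,0.0026,-0.012,0.0006,0.03],
)

```text
time_s: 4.75
tool_pos: [565.6, -360.9, 145.9]
tool_rot: [-168.4, 0.0, 12.3]
force: [1.1, 1.8, -6.6]
gripper_width: 0.407
grip_force: 100.8
```

```bash
cat > f.py <<'E'
from h import *
o=ctrl.get_obs()
for k in('time_s','tool_pos','tool_rot','force','moment','gripper_width','grip_force'):print(k,np.round(o[k],2))
E
python3 f.py
```

```text
time_s 4.75
tool_pos [ 565.55 -360.91  145.93]
tool_rot [-1.6842e+02  1.0000e-02  1.2330e+01]
force [ 1.06  1.83 -6.62]
moment [-0.48 -0.45 -0.01]
gripper_width 0.41
grip_force 100.8
```

Scaled: -0.098 rad is -0.0312.

>>> servo_tool(
  motion=[-0.0312,-0.0067,0,-0.0013,0.006,0.0012,0.03,-0.0621,-0.0137,0,-0.0026,0.012,0.0018,0.03,-0.0933,-0.0204,0,-0.004,0.0182,0.0018,0.03,-0.1245,-0.0271,0,-0.0053,0.0243,0.0012,0.03],
)

```text
time_s: 5.15
tool_pos: [559.4, -338.2, 147.9]
tool_rot: [168.2, -0.0, 12.2]
force: [-0.5, -9.1, -11.2]
gripper_width: 0.407
grip_force: 102.2
```

```bash
python3 f.py; python3 - <<'E'
from h import *
import pickle
s=snap('scene','sc1.png');t=snap('top','top1.png')
a=s['pixels'][275:435,340:490];b=t['pixels'][230:310,400:490]
c=np.zeros((480,800,3),'uint8');c[:480,:450]=cv2.resize(a,(450,480),interpolation=2);c[:311,450:]=cv2.resize(b,(350,311),interpolation=2)
cv2.imwrite('pics/c2.png',c[:,:,::-1])
E
```

```text
time_s 5.15
tool_pos [ 559.4  -338.18  147.87]
tool_rot [ 1.6821e+02 -1.0000e-02  1.2220e+01]
force [ -0.51  -9.12 -11.24]
moment [-1.5   0.85 -0.34]
gripper_width 0.41
grip_force 102.21
```

View pics/c2.png

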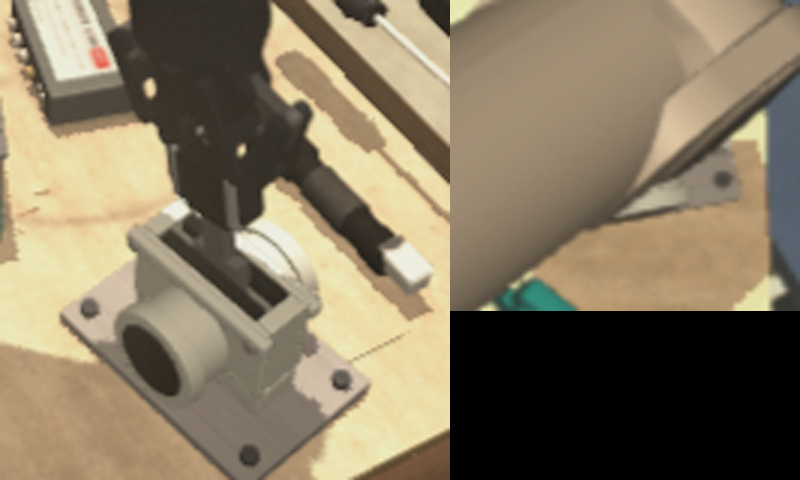

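The valve stands flat and the gate is leaning in the gripper at crop (225,245). I'll keep rocking.

Scaled: 0.391 rad is 0.1245.

>>> servo_tool(
  motion=[0.0312,0.0067,0,0.0013,-0.0061,0.0012,0.03,0.0621,0.0137,0,0.0027,-0.0123,0.0018,0.03,0.0933,0.0204,0,0.004,-0.0185,0.0017,0.03,0.1245,0.0271,0,0.0054,-0.0247,0.001,0.03,0.0933,0.0204,0,0.004,-0.0185,0.0022,0.03,0.0621,0.0137,0,0.0027,-0.0123,0.0028,0.03,0.0312,0.0067,0,0.0013,-0.0059,0.0027,0.03,0,0,0,-0.0001,0.0004,0.002,0.03],
)

```text
time_s: 6.05
tool_pos: [558.4, -338.7, 149.9]
tool_rot: [168.2, 0.0, 12.2]
force: [-4.9, -10.9, -10.6]
gripper_width: 0.411
grip_force: 105.4
```

```bash
python3 f.py
```

```text
time_s 6.05
tool_pos [ 558.4  -338.73  149.85]
tool_rot [1.6818e+02 4.0000e-02 1.2150e+01]
force [ -4.9  -10.94 -10.62]
moment [-1.91  1.71 -0.36]
gripper_width 0.41
grip_force 105.39
```

Scaled: 0.391 rad is 0.1245.

>>> servo_tool(
  motion=[0.0312,0.0067,0,0.0014,-0.0065,0.0012,0.03,0.0621,0.0137,0,0.0028,-0.013,0.0018,0.03,0.0933,0.0204,0,0.0042,-0.0193,0.0017,0.03,0.1245,0.0271,0,0.0056,-0.0256,0.001,0.03,0.0933,0.0204,0,0.0042,-0.0193,0.0022,0.03,0.0621,0.0137,0,0.0028,-0.013,0.0028,0.03,0.0312,0.0067,0,0.0013,-0.0064,0.0027,0.03,0,0,0,0,0,0.002,0.03,0.0312,0.0067,0,0.0013,-0.0065,0.0032,0.03,0.0621,0.0137,0,0.0028,-0.013,0.0038,0.03,0.0933,0.0204,0,0.0042,-0.0195,0.0037,0.03,0.1245,0.0271,0,0.0056,-0.026,0.0029,0.03,0.0933,0.0204,0,0.0042,-0.0195,0.0042,0.03,0.0621,0.0137,0,0.0028,-0.013,0.0048,0.03,0.0312,0.0067,0,0.0013,-0.0064,0.0047,0.03,0,0,0,0,0.0003,0.0039,0.03],
)

```text
time_s: 7.65
tool_pos: [558.5, -338.5, 153.8]
tool_rot: [168.2, 0.0, 12.2]
force: [-5.4, -12.0, -8.1]
gripper_width: 0.403
grip_force: 107.1
```

```bash
python3 f.py
```

```text
time_s 7.65
tool_pos [ 558.55 -338.45  153.84]
tool_rot [1.6817e+02 3.0000e-02 1.2160e+01]
force [ -5.38 -12.02  -8.14]
moment [-2.5   1.76 -0.5 ]
gripper_width 0.4
grip_force 107.12
```

Scaled: 0.391 rad is 0.1245.

>>> servo_tool(
  motion=[0.0312,0.0067,0,0.0014,-0.0067,0.0013,0.03,0.0621,0.0137,0,0.0029,-0.0135,0.0019,0.03,0.0933,0.0204,0,0.0044,-0.0203,0.0018,0.03,0.1245,0.0271,0,0.0059,-0.0271,0.001,0.03,0.0933,0.0204,0,0.0044,-0.0203,0.0023,0.03,0.0621,0.0137,0,0.0029,-0.0135,0.0029,0.03,0.0312,0.0067,0,0.0014,-0.0067,0.0028,0.03,0,0,0,0,0.0002,0.002,0.03,0.0312,0.0067,0,0.0014,-0.0067,0.0033,0.03,0.0621,0.0137,0,0.0029,-0.0135,0.0039,0.03,0.0933,0.0204,0,0.0044,-0.0203,0.0038,0.03,0.1245,0.0271,0,0.0059,-0.0273,0.003,0.03,0.0933,0.0204,0,0.0044,-0.0203,0.0043,0.03,0.0621,0.0137,0,0.0029,-0.0135,0.0049,0.03],
)

```text
time_s: 9.05
tool_pos: [559.8, -355.5, 157.5]
tool_rot: [179.6, 0.2, 11.9]
force: [-2.3, -7.0, -4.0]
gripper_width: 0.407
grip_force: 108.6
```

```bash
python3 f.py
```

```text
time_s 9.05
tool_pos [ 559.78 -355.5   157.47]
tool_rot [179.62   0.2   11.87]
force [-2.33 -6.96 -3.97]
moment [-2.42  0.88 -0.04]
gripper_width 0.41
grip_force 108.64
```

>>> servo_tool(
  motion=[0,0,0,0,0,0,0.03,0,0,0,0,0,0.001,0.03,0,0,0,0,0,0.002,0.03],
)

```text
time_s: 9.35
tool_pos: [561.3, -349.9, 159.5]
tool_rot: [180.0, 0.2, 12.3]
force: [-5.4, -2.0, -6.3]
gripper_width: 0.411
grip_force: 108.3
```

```bash
python3 f.py
```

```text
time_s 9.35
tool_pos [ 561.31 -349.89  159.51]
tool_rot [179.98   0.21  12.26]
force [-5.36 -2.02 -6.33]
moment [-0.7   1.53 -0.  ]
gripper_width 0.41
grip_force 108.31
```

>>> servo_tool(
  motion=[0,0,0,0,0,0.001,0.03,0,0,0,0,0,0.002,0.03,0,0,0,0,0,0.003,0.03],
)

```text
time_s: 9.65
tool_pos: [561.2, -349.8, 162.3]
tool_rot: [-180.0, 0.2, 12.3]
force: [-5.4, -1.2, -7.2]
gripper_width: 0.405
grip_force: 108.3
```

```bash
python3 f.py
```

```text
time_s 9.65
tool_pos [ 561.24 -349.78  162.27]
tool_rot [-179.98    0.22   12.26]
force [-5.44 -1.16 -7.16]
moment [-0.35  1.64 -0.02]
gripper_width 0.41
grip_force 108.28
```

>>> servo_tool(
  motion=[0,0,0,-0.001,0,0.003,0.03,0,0,0,-0.0015,0,0.006,0.03,0,0,0,-0.0015,0,0.01,0.03],
)

```text
time_s: 9.95
tool_pos: [560.7, -349.6, 172.9]
tool_rot: [180.0, 0.1, 12.3]
force: [-5.7, -1.0, -6.6]
gripper_width: 0.405
grip_force: 108.4
```

```bash
python3 f.py
```

```text
time_s 9.95
tool_pos [ 560.65 -349.64  172.89]
tool_rot [1.7999e+02 1.3000e-01 1.2280e+01]
force [-5.71 -0.98 -6.63]
moment [-0.29  1.68 -0.02]
gripper_width 0.4
grip_force 108.36
```

>>> servo_tool(
  motion=[0,0,0,0,0,0.004,0.03,0,0,0,0,0,0.008,0.03,0,0,0,0,0,0.012,0.03,0,0,0,0,0,0.016,0.03,0,0,0,0,0,0.021,0.03,0,0,0,0,0,0.026,0.03,0,0,0,0,0,0.032,0.03,0,0,0,0,0,0.038,0.03,0,0,0,0,0,0.045,0.03,0,0,0,0,0,0.052,0.03,0,0,0,0,0,0.06,0.03,0,0,0,0,0,0.075,0.03,0,0,0,0,0,0.095,0.03,0,0,0,0,0,0.1,0.03,0,0,0,0,0,0.1,0.03,0,0,0,0,0,0.1,0.03],
)

```text
time_s: 11.55
tool_pos: [561.3, -349.3, 272.4]
tool_rot: [180.0, 0.1, 12.3]
force: [0.4, 1.6, -0.9]
gripper_width: 0.408
grip_force: 108.9
```

```bash
python3 f.py; python3 - <<'E'
from h import *
s=snap('scene','sc2.png')
cv2.imwrite('pics/c3.png',cv2.resize(s['pixels'][200:440,240:500],None,fx=2.4,fy=2.4,interpolation=2)[:,:,::-1])
E
```

```text
time_s 11.55
tool_pos [ 561.29 -349.34  272.44]
tool_rot [1.7998e+02 8.0000e-02 1.2310e+01]
force [ 0.43  1.58 -0.92]
moment [-0.01  0.06  0.02]
gripper_width 0.41
grip_force 108.86
```

View pics/c3.png

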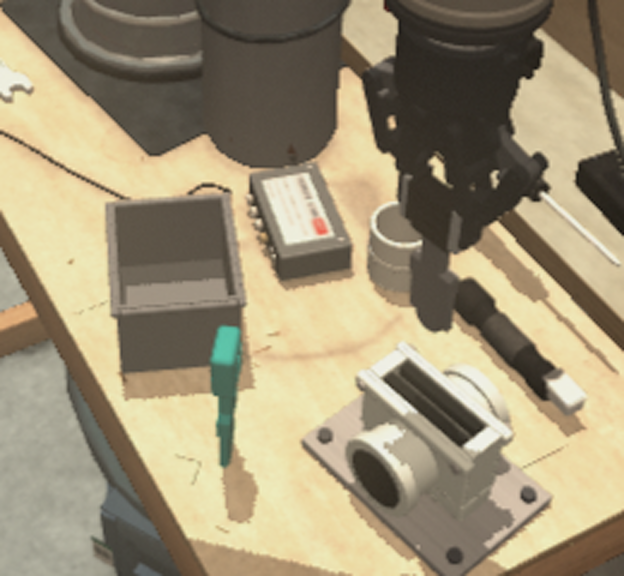

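The gate is out and in the gripper, and the valve stands flat. Next I'll move over the tub.

Scaled: -0.616 rad is -0.1961.

>>> servo_tool(
  motion=[0,0,-0.0223,-0.01,0.024,0,0.03,0,0,-0.0446,-0.02,0.049,0,0.03,0,0,-0.0668,-0.031,0.074,0,0.03,0,0,-0.0891,-0.042,0.1,0,0.03,0,0,-0.1146,-0.053,0.127,0,0.03,0,0,-0.1369,-0.064,0.153,0,0.03,0,0,-0.1592,-0.075,0.18,0,0.03,0,0,-0.1814,-0.084,0.203,0,0.03,0,0,-0.1961,-0.091,0.218,0,0.03,0,0,-0.1961,-0.091,0.218,0,0.03,0,0,-0.1961,-0.091,0.218,0,0.03],
)

```text
time_s: 12.7
tool_pos: [470.4, -131.1, 272.7]
tool_rot: [180.0, 0.1, -22.9]
force: [0.3, -1.2, -2.4]
gripper_width: 0.403
grip_force: 108.9
```

```bash
python3 f.py; python3 - <<'E'
from h import *
import pickle
T=toolT();s=snap('wrist','w2.png');pickle.dump((T,s),open('w2.pkl','wb'))
E
```

```text
time_s 12.7
tool_pos [ 470.42 -131.06  272.73]
tool_rot [ 1.7998e+02  7.0000e-02 -2.2860e+01]
force [ 0.35 -1.2  -2.37]
moment [-0.01 -0.09 -0.  ]
gripper_width 0.4
grip_force 108.91
```

View pics/w2.png

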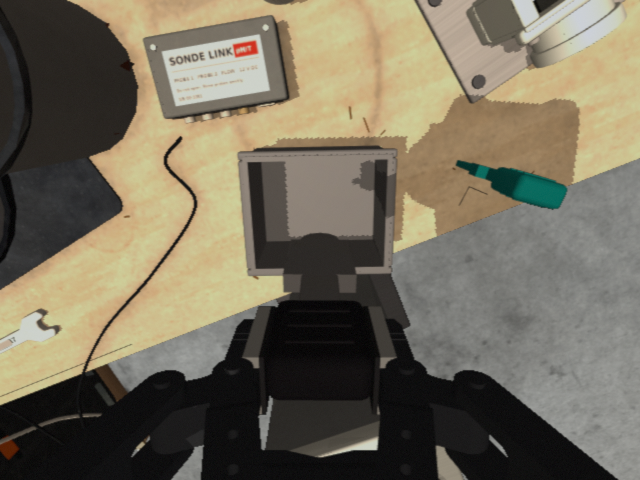

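The tub is square to the image, with rim corners (238,152), (397,150), (394,274) and (246,275). The gate hangs straight down, its lower end at about (320,234).

```bash
python3 - <<'E'
from h import *
import pickle
np.set_printoptions(precision=1,suppress=True)
T,s=pickle.load(open('w2.pkl','rb'));C=T@s['T_tool_cam']
P=plane(s,[(238,152),(397,150),(394,274),(246,275)],80,C);L=(np.c_[P,np.ones(4)]@np.linalg.inv(T).T)[:,:3]
print(L,L.mean(0))
p,d=ray(s,(320,234),C);Ti=np.linalg.inv(T);p=(Ti@np.r_[p,1])[:3];d=Ti[:3,:3]@d[0]
for x in(-3,0,3): print('tip',p+d*((x-p[0])/d[0]))
E
```

```text
[[ 51.3 -64.7 192.6]
 [ 52.9  61.7 192.7]
 [-54.1  66.  192.8]
 [-55.1 -64.8 192.8]] [ -1.3  -0.5 192.7]
tip [ -3.    0.5 147.7]
tip [  0.    0.4 138.1]
tip [  3.    0.4 128.5]
```

Scaled: 0.23 rad is 0.0732.

>>> servo_tool(
  motion=[0.0102,0.0245,0,0.013,-0.0055,0,0.03,0.0207,0.0487,0,0.026,-0.011,0,0.03,0.0309,0.0732,0,0.0396,-0.0167,0,0.03,0.0309,0.0732,0,0.0396,-0.0167,-0.02,0.03,0.0309,0.0732,0,0.0396,-0.0167,-0.045,0.03,0.0309,0.0732,0,0.0396,-0.0167,-0.07,0.03,0.0309,0.0732,0,0.0396,-0.0167,-0.095,0.03,0.0309,0.0732,0,0.0396,-0.0167,-0.115,0.03,0.0309,0.0732,0,0.0396,-0.0167,-0.13,0.03,0.0309,0.0732,0,0.0396,-0.0167,-0.138,0.03,0.0309,0.0732,0,0.0396,-0.0167,-0.138,0.03],
)

```text
time_s: 13.85
tool_pos: [509.7, -148.8, 134.2]
tool_rot: [179.9, 14.4, -23.0]
force: [-0.2, 1.2, -1.6]
gripper_width: 0.406
grip_force: 109.1
```

>>> servo_tool(
  motion=[0,0,0,0,0,-0.003,0.03,0,0,0,0,0,-0.006,0.03,0,0,0,0,0,-0.006,0.03],
)

```text
time_s: 14.15
tool_pos: [510.1, -148.2, 129.0]
tool_rot: [179.9, 14.3, -23.0]
force: [0.1, 0.7, -1.5]
gripper_width: 0.41
grip_force: 109.1
```

>>> servo_tool(
  motion=[0,0,0,0,0,-0.002,0.03,0,0,0,0,0,-0.004,0.03,0,0,0,0,0,-0.004,0.03],
)

```text
time_s: 14.45
tool_pos: [509.9, -148.2, 124.7]
tool_rot: [179.9, 14.4, -23.0]
force: [-0.5, -0.3, -1.6]
gripper_width: 0.407
grip_force: 109.1
```

>>> servo_tool(
  motion=[0,0,0,0,0,-0.002,0.03,0,0,0,0,0,-0.003,0.03,0,0,0,0,0,-0.003,0.03],
)

```text
time_s: 14.75
tool_pos: [509.9, -148.3, 121.8]
tool_rot: [179.9, 14.4, -23.0]
force: [-0.4, -0.2, -1.7]
gripper_width: 0.409
grip_force: 109.1
```

>>> servo_tool(
  motion=[0,0,0,0,0,-0.002,0.03,0,0,0,0,0,-0.003,0.03,0,0,0,0,0,-0.003,0.03],
)

```text
time_s: 15.05
tool_pos: [510.3, -148.5, 119.3]
tool_rot: [179.9, 14.3, -23.0]
force: [-0.3, 1.2, 7.7]
gripper_width: 0.408
grip_force: 110.6
```

>>> servo_tool(
  motion=[0,0,0,0,0,0.001,0.03,0,0,0,0,0,0.001,0.045,0,0,0,0,0,0.001,0.055,0,0,0,0,0,0.001,0.065,0,0,0,0,0,0.001,0.075,0,0,0,0,0,0.001,0.085,0,0,0,0,0,0.001,0.085,0,0,0,0,0,0.001,0.085,0,0,0,0.0045,-0.002,0.02,0.085,0,0,0,0.009,-0.004,0.04,0.085,0,0,0,0.018,-0.008,0.08,0.085,0,0,0,0.027,-0.011,0.12,0.085,0,0,0,0.036,-0.014,0.16,0.085,0,0,0,0,-0.02,0.18,0.085,0,0,0,-0.03,-0.02,0.18,0.085,0,0,0,-0.03,-0.02,0.18,0.085],
)

```text
time_s: 16.65
tool_pos: [477.0, -169.3, 299.6]
tool_rot: [-179.9, 14.4, -23.1]
force: [1.1, 0.2, 0.6]
gripper_width: 1.0
grip_force: 0.0
```

```bash
python3 f.py; python3 - <<'E'
from h import *
s=snap('scene','sc3.png');t=snap('top','top3.png')
c=np.zeros((520,800,3),'uint8')
c[:,:450]=cv2.resize(s['pixels'][220:440,270:460],(450,520),interpolation=2);c[:300,450:]=cv2.resize(t['pixels'][200:330,330:482],(350,300),interpolation=2)
cv2.imwrite('pics/c4.png',c[:,:,::-1])
E
```

```text
time_s 16.65
tool_pos [ 476.99 -169.28  299.59]
tool_rot [-179.95   14.37  -23.14]
force [1.12 0.15 0.59]
moment [-0.12 -0.26 -0.02]
gripper_width 1.0
grip_force 0.0
```

View pics/c4.png

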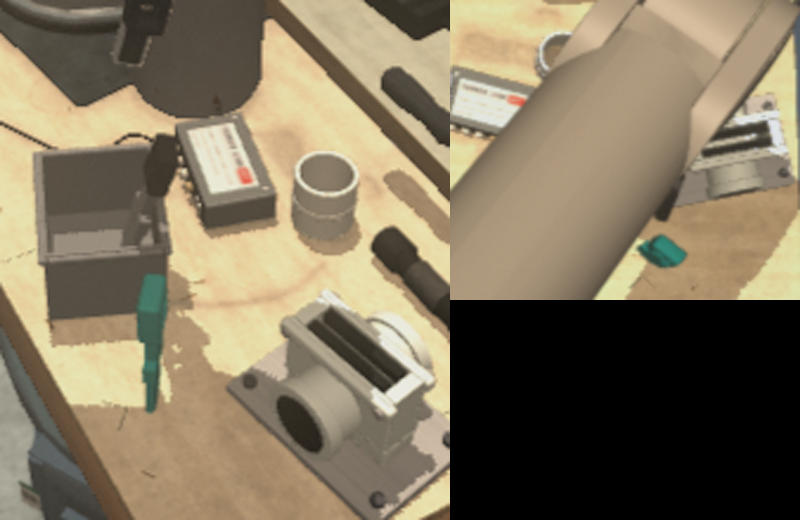

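The gate leans in the tub with its grip uppermost at crop (158,165). The valve and tub stand flat and the gripper is clear of everything.

```bash
python3 -c "
from plant import ctrl
print(ctrl.close_job())"
```

```text
the job is handed in; nothing more can be done
None
```

I rocked the gate loose, drew it right out with the valve still standing on the bench, and left it leaning blade down in the tub; the job was handed in at about 17 s, and no verdict came back.

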